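# Unscrew the reagent bottle's cap and set it in the dish

### The job

Unscrew the deep black cap from the amber bottle clamped in the bench holder (anticlockwise seen from above, rather more than one full turn, taking fresh grips) and hold on to it as it comes free. Then set it down gently, open side down and flat on the floor of the shallow dark metal dish, and let go. Do not drop or throw the cap, do not put it down on the bench, and leave everything else on the table where it is.

Things in the scene. Friction and masses are not known exactly. Their poses are not given: they have to be found in the camera images.
- cap_mid (a point): The ribbed black screw cap: a cylinder 56 mm in diameter, 44 mm tall, about 60 g, closed on top, hollow below, screwed on to the bottle at the start. This point lies on its axis half-way up (22 mm from rim and top); z is its axis, up.
- cap: The same cap; origin at the centre of its lower rim. Coarse right-handed thread, 1.4 mm of vertical play: turned anticlockwise from above, the cap rises 14 mm a turn and frees after about 1.35 turns (18 to 20 mm of rise); before that it cannot be pulled off. It turns lightly and stays where it is if let go part-way.
- jar_mouth (a point): Centre of the bottle's mouth, 130 mm above the bench, z up the neck; the bottle is fixed. Neck 33 mm in diameter, 43 mm over the thread. Cap fully on: its mid point is 12 mm below this point; its rim clears the mouth with the mid point 22 mm above it. Below the cap the shoulder widens: 60 mm wide 46 mm below the mouth, 82 mm wide from 56 mm below.
- dish_in (a point): Centre of the inner floor of the shallow round dark metal dish, fixed on the bench: floor 4 mm above the bench and flat to about 70 mm from the centre, rim 156 mm in outer diameter and 11 mm above the bench. z up. When the cap stands in the dish its mid point is 22 mm above this point.
- tube_rack: Bystander, loose: green tube rack, 199 x 80 mm, 45 mm tall with its tubes, long side along its x; origin under its centre.
- low_rack: Bystander, loose: low yellow rack, 103 x 77 x 24 mm; origin under its centre.
- tip_box: Bystander, loose: grey pipette-tip box with clear lid, 85 x 120 x 77 mm; origin under its centre.
- waste_cup: Bystander, loose: clear cup of used tips, 76 mm wide at the rim, 95 mm tall; origin under its centre.
- vial: Bystander, loose: small capped glass vial, 34 mm in diameter, 70 mm tall; origin under its centre.
- pipette: Bystander, loose: pipette lying on the bench, about 250 mm long along its x, 22 mm high; origin near its middle, on the bench.
Not all that is in view belongs to the job. Of the things that look like the cap, the smallest one is meant.

How it is judged:
By the outcome, as a careful person would: the job done as asked, in the order asked, and still so for the second after the job is handed in, with the robot touching nothing.
It also fails if it takes over 72 s, if anything falls off the work surface, if the arm or the gripper's body presses on something with over 40 N, if the wrist force passes 120 N, or if a joint passes its speed limit or range.

### The arm

A 6-joint arm with a two-finger parallel gripper is mounted at the origin on the work surface. World frame = base frame: x ahead of the robot, y to its left, z up, the work surface at z = 0. Lengths are in mm, angles in rad, forces in N, time in s.
With the tool pointing down it reaches from about 275 to 1000 mm from the base axis. Payload 8.4 kg.
Tool frame: the origin (TCP) lies midway between the tips of the shut fingers; the grasp point (between the pads) lies r.grip_point_offset behind it (r.grip_point_offset is the distance from the TCP to the grasp point, in mm); z points along the fingers, y is the direction in which the jaws open and shut (so a half turn about z gives the same grasp; the last joint's range is limited). The gripper opens to 85 mm and grips with 20 to 120 N. Pads are 22 mm wide; open, the fingers measure 114 mm over their backs; the gripper's body (76 mm by 85 mm) begins 54 mm behind the grasp point. The pads swing forward as they close: fully open they stand 13 mm farther back than shut.
Start: joints at [1.225, 0.353, 1.633, -0, 1.155, -0.002], TCP at [210.666, 588.428, 210.281] pointing down, gripper open.
Joint ranges: [-2.63, 2.63], [-0.92, 2.1], [0.06, 2.66], [-1.3, 4.44], [0, 2.69], [-3.02, 3.02]. Speed limits (rad/s): [2.22, 2.22, 2.79, 3.14, 3.14, 3.14].

### API

Orientations are given as [roll, pitch, yaw] about the fixed x, y, z axes, in that order (R = Rz(yaw) Ry(pitch) Rx(roll)).
In Python, from rig import r gives the robot as it stands.
- The arm moves only by the tool move_arm, never from a script. Its argument "targets" is one flat list of numbers, 5 for each row, row after row: the gripper's target within -1 to 1 (fully open at 1, half-way at 0, shut at -1), then the shift along the tool's x, y, z in cm, then the turn about the tool's z in degrees. In form: [gripper, tx, ty, tz, turn, gripper, tx, ty, tz, turn, ...]. A call has 1 to 10 rows; each row is the pose to reach, as a shift and turn from the pose commanded when the call began, along the tool's axes at that moment; what a row does not reach only later rows make up. A row lasts 1/10 s, in which the tool goes at most 50 mm and 8.59 degrees, less where a joint would pass 70% of its speed; a pose out of reach is approached as far as the arm can. A call with a gripper value outside its range is refused whole. The fingers move at their own pace and stop on an object; "squeeze" is the grip in N (left out, the last holds). Time passes only in rows, so rows that repeat a pose let the fingers close. It gives the time, the measured TCP pose, the force and the opening at its end, in the units of the state.
- r.sense(): the state, without advancing time (a new reading comes with each control period).
- r.grab_frame(name): name is "scene" or "top" or "wrist"; returns a dict with "img" (400x640x3 uint8, blue, green, red), "K" (3x3 intrinsics, pixels), "k1" (the pictures are not rectified: a ray, as slopes to the right and down, at radius r is drawn at 1 + k1 r^2 times it, then the intrinsics apply), "world_to_cam" (4x4, takes a point from world to camera coordinates). Camera axes: x right, y down, z forward; pixel columns grow to the right and rows downward; lengths in mm; the calibration is good to about 2 mm. A picture is of the moment at which its call begins. There is no depth.
- r.sign_off(): hands the job in, once; it reports no verdict.
Trained networks look in a picture, given as the dict that the camera call returned (one of the last four; its "shot" number tells which), for a name from the list of things; names that differ only in an ending like _2 or _b are one class to them, and where a whole thing is asked for, a point or a joint stands for the part that bears it (a point fixed in the world has none). Each returns a list of dicts, best first, with "conf" (0 to 1); they miss things now and then, are a little off and sometimes report something else, mostly with a low value. They report only what shows in the picture. A call takes as long as a camera call. They do not tell look-alikes from the thing itself.
- r.outline_of(picture, thing): "region" (400x640 bool, what is visible of it).
- r.mark_of(picture, thing): "position" ([x, y, z] in mm, in world coordinates, good to about 4 mm: a listed point, or the origin of a listed thing).
The state is a dict: "clock": time; "qpos": joint angles; "qvel": joint speeds; "joint_efforts": joint torques, N m; "eef_pos": TCP position; "tcp_rot": TCP orientation; "contact_force": force on the tool from outside, world axes, zero at the start; "wrist_torque": the same for the moment, N m; "opening": opening from 0.0 (shut) to 1.0 (fully open).
Only numpy, scipy, OpenCV 4.12 (cv2) and the standard library are available. Lean on these libraries where they do the work, as an engineer would, in place of code of your own. Each camera call takes 0.05 s, during which the arm holds its last target.

## Working session

There is one attempt and no reset: what is moved stays moved. The work goes in short steps, Python scripts to look and compute and a tool call to move; the robot and the scene stay as the last step left them, time stands still between calls to the robot, and variables do not carry over. Pictures are saved under pics/ and viewed, and the job is handed in when it is done.

Besides the shell and the picture viewer there is one more tool, called after "Request:" in YAML: its name, and indented under it one key for each argument. move_arm: Moves the arm, as the interface text tells. Its arguments: {"type":"object","properties":{"targets":{"type":"array","items":{"type":"number"}},"squeeze":{"type":"number"}},"required":["targets"]}

```bash
ls; mkdir -p pics
python3 - <<'E'
from rig import r
import cv2
print(r.sense(), r.grip_point_offset)
for n in ["scene","top","wrist"]:
    p=r.grab_frame(n); cv2.imwrite(f"pics/a_{n}.png",p["img"])
    print(n,p["K"].tolist(),p["k1"],p["world_to_cam"].round(3).tolist())
    for t in (["cap_mid","jar_mouth","dish_in","tip_box","waste_cup","vial"]):
        print(t,[(round(d["conf"],2),[round(float(x)) for x in d["position"]]) for d in r.mark_of(p,t)])
E
```

```text
pics
{'clock': 0.0, 'qpos': array([ 1.22457819e+00,  3.53656802e-01,  1.63414528e+00, -2.48108935e-05,
        1.15521465e+00, -2.42629350e-03]), 'qvel': array([-4.09341535e-04,  8.38186490e-04,  1.23095483e-03,  1.73006256e-05,
       -7.47916678e-04,  6.00975281e-04]), 'joint_efforts': array([ 1.01416259e-03, -6.05268645e+01, -3.42064297e+01, -7.04723746e-07,
        9.69446555e-03,  1.01163221e-05]), 'eef_pos': array([210.50951746, 587.93120017, 209.55153597]), 'tcp_rot': array([-3.14016852e+00,  1.92294425e-05,  2.79781085e+00]), 'contact_force': array([-0.00686137, -0.00328801,  0.06843748]), 'wrist_torque': array([-0.02499448, -0.02576188, -0.03793767]), 'opening': 1.0026583159910494} 18.700000000000003
scene [[375.7867832216171, 0.0, 317.51217082605336], [0.0, 375.7867832216171, 198.1228133510786], [0.0, 0.0, 1.0]] 0.006847401512124757 [[0.696, 0.718, -0.003, -373.959], [0.457, -0.446, -0.77, -180.018], [-0.554, 0.535, -0.638, 1416.383], [0.0, 0.0, 0.0, 1.0]]
cap_mid [(0.93, [568, 327, 26]), (0.76, [398, 141, 26]), (0.65, [553, 181, 121])]
jar_mouth [(0.79, [546, 179, 132]), (
[... 350 characters left out ...]
89667 [[-0.011, -1.0, -0.003, 5.732], [-0.987, 0.011, -0.161, 559.408], [0.161, 0.001, -0.987, 1248.124], [0.0, 0.0, 0.0, 1.0]]
cap_mid [(0.82, [568, 328, 28]), (0.72, [402, 141, 27]), (0.61, [548, 172, 118])]
jar_mouth [(0.62, [545, 178, 133])]
dish_in [(0.81, [575, -191, 3])]
tip_box [(0.65, [789, 34, 3])]
waste_cup [(0.76, [686, 392, 2])]
vial [(0.68, [717, -337, 2])]
wrist [[316.39027341324993, 0.0, 321.1418565302638], [0.0, 316.39027341324993, 197.03350025598115], [0.0, 0.0, 1.0]] -0.02114409861070294 [[0.337, 0.942, -0.0, -625.819], [0.891, -0.319, 0.323, -41.651], [0.304, -0.109, -0.946, 380.785], [0.0, 0.0, 0.0, 1.0]]
cap_mid []
jar_mouth []
dish_in []
tip_box []
waste_cup []
vial []
```

View pics/a_scene.png

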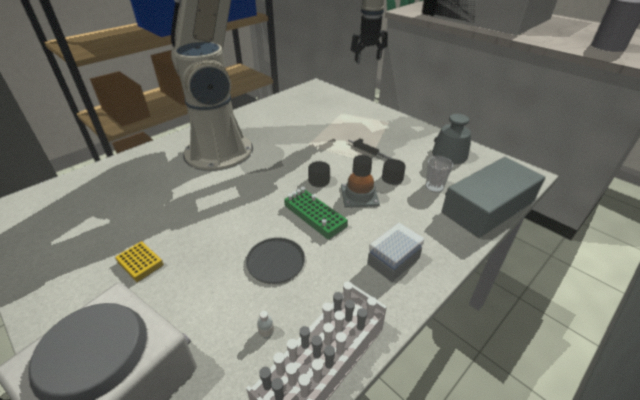

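View pics/a_top.png

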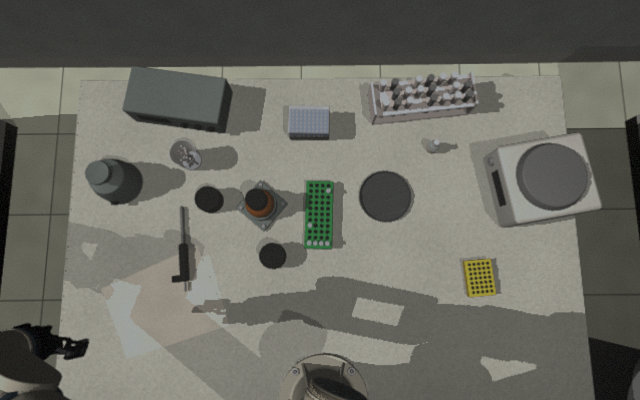

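View pics/a_wrist.png

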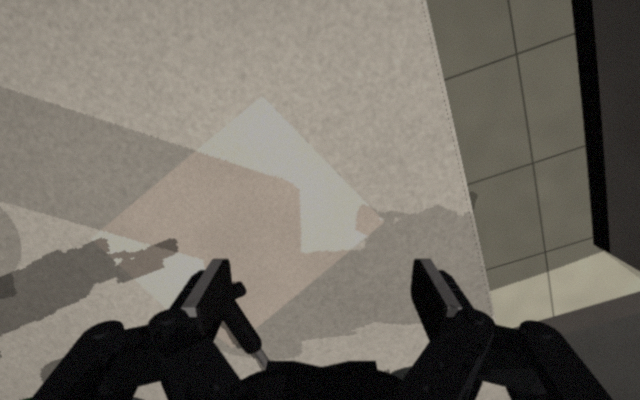

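The scene picture shows the bottle with its cap at about (362,165). The two look-alike caps stand on the bench at (319,173) and (394,172), and the dish is at (275,260). The top view shows the bottle cap at about (257,200) and the dish at (385,196). The wrist view shows only bare bench. Next I'll triangulate the cap and the dish.

```bash
cat > h.py <<'E'
import numpy as np, cv2
from rig import r
def proj(p,P):
    P=np.atleast_2d(P); c=P@p["world_to_cam"][:3,:3].T+p["world_to_cam"][:3,3]
    s=c[:,:2]/c[:,2:]; s=s*(1+p["k1"]*(s**2).sum(1,keepdims=True))
    return s@p["K"][:2,:2].T+p["K"][:2,2]
def ray(p,uv):
    s=(np.array(uv,float)-p["K"][:2,2])/np.diag(p["K"])[:2]; d=s.copy()
    for _ in range(10): s=d/(1+p["k1"]*(s@s))
    R=p["world_to_cam"][:3,:3]; return -R.T@p["world_to_cam"][:3,3], R.T@np.array([*s,1])
def atz(p,uv,z):
    o,d=ray(p,uv); return o+d*(z-o[2])/d[2]
def go(x,y,z,yaw=None):
    s=r.sense(); e=s["eef_pos"]; w=s["tcp_rot"][2]; yaw=w if yaw is None else yaw
    d=np.array([x,y,z])-e
    print("tx ty tz cm",np.round([d[0]*np.cos(w)+d[1]*np.sin(w), d[0]*np.sin(w)-d[1]*np.cos(w), -d[2]],1)/10,"turn",-np.degrees(yaw-w),"yaw",w,"q",s["qpos"].round(2),"e",e.round(1))
def cyl(c,rad,h,n=48):
    a=np.linspace(0,2*np.pi,n); b=np.c_[rad*np.cos(a),rad*np.sin(a),0*a]
    return np.r_[b+c+[0,0,h/2],b+c-[0,0,h/2]]
E
python3 - <<'E'
from h import *
from scipy.optimize import least_squares
res=[]
for n in ["scene","top"]:
    p=r.grab_frame(n)
    crop=None
    for t in ["cap","dish_in"]:
        for o in r.outline_of(p,t):
            m=o["region"]; ys,xs=np.nonzero(m)
            print(n,t,round(o["conf"],2),"bbox",xs.min(),xs.max(),ys.min(),ys.max(),m.sum(),"cen",xs.mean().round(1),ys.mean().round(1))
    for nm,P in [("cap",cyl(np.array([547,177,118]),28,44)),("dish",cyl(np.array([570,-190,7.5]),78,7))]:
        q=proj(p,P); print(nm,"pred bbox",q.min(0).round(1),q.max(0).round(1), "conv cen",)
    im=p["img"]; x,y=proj(p,[[547,177,118]])[0].astype(int)
    c=cv2.resize(im[y-50:y+50,x-60:x+60],None,fx=6,fy=6,interpolation=cv2.INTER_CUBIC)
    print("crop origin",x-60,y-50); cv2.imwrite(f"pics/b_{n}.png",c)
E
```

```text
scene cap 0.95 bbox 353 371 155 176 364 cen 361.9 165.5
scene cap 0.74 bbox 382 404 159 184 515 cen 393.0 171.4
scene cap 0.61 bbox 308 330 161 187 524 cen 318.9 173.8
scene dish_in 0.95 bbox 246 304 237 284 2190 cen 275.0 260.3
cap pred bbox [352.1 153.7] [371.8 176.4] conv cen
dish pred bbox [244.6 236.3] [304.1 283.1] conv cen
crop origin 301 114
top cap 0.95 bbox 260 285 244 267 513 cen 272.6 255.8
top cap 0.8 bbox 195 223 187 213 590 cen 208.8 199.9
top cap 0.78 bbox 245 266 189 210 368 cen 255.9 199.6
top dish_in 0.72 bbox 359 411 171 222 2133 cen 384.7 196.5
top dish_in 0.2 bbox 237 286 182 230 889 cen 263.8 208.3
cap pred bbox [244.6 187.4] [267.6 210.3] conv cen
dish pred bbox [358.9 170.1] [411.7 222.1] conv cen
crop origin 196 149
```

Run:
```python
from h import *
go(547,177,215)
```

```text
tx ty tz cm [-45.53 -27.4   -0.47] turn -0.0 yaw 2.797823601020806 q [ 1.22  0.35  1.63  0.    1.16 -0.  ] e [210.7 588.5 210.3]
```

Request:
move_arm:
  targets: [1,-4.5,-2.7,0,8,1,-9,-5.4,0,16,1,-13.5,-8.1,0,24,1,-18,-10.8,0,32,1,-22.5,-13.5,0,40,1,-27,-16.2,0,48,1,-31.5,-19,0,56,1,-36,-21.7,0,64,1,-40.5,-24.4,-0.4,72,1,-45.5,-27.4,-0.5,80]
  squeeze: 40

```text
clock: 2.35
eef_pos: [528.0, 199.5, 214.8]
tcp_rot: [3.141, -0.0, 1.396]
contact_force: [-0.2, 0.5, 0.6]
opening: 1.0
```

Request:
move_arm:
  targets: [1,0,0,0,8.5,1,0,0,0,17,1,0,0,0,25.5,1,0,0,0,34,1,0,0,0,42.5,1,0,0,0,51,1,0,0,0,59.5,1,0,0,0,68,1,0,0,0,76,1,0,0,0,80]

```text
clock: 3.35
eef_pos: [526.9, 201.3, 214.4]
tcp_rot: [-3.142, -0.0, -0.0]
contact_force: [0.9, -0.6, -0.8]
opening: 0.999
```

Request:
move_arm:
  targets: [1,0,0,0,8.5,1,0,0,0,17,1,0,0,0,25.5,1,0,0,0,34,1,0,0,0,42.5,1,0,0,0,51,1,0,0,0,55,1,0,0,0,55,1,0,0,0,55]

```text
clock: 4.25
eef_pos: [526.9, 201.3, 214.5]
tcp_rot: [-3.141, -0.0, -0.952]
contact_force: [-0.1, -0.1, -0.3]
opening: 1.003
```

Run:
```python
from h import *
go(547,177,140)
p=r.grab_frame("wrist"); cv2.imwrite("pics/c_wrist.png",p["img"])
print(proj(p,[[547,177,140],[547,177,96]]))
for t in ["cap","cap_mid","jar_mouth"]:
  f=r.outline_of if t=="cap" else r.mark_of
  for o in f(p,t):
    if t=="cap":
      ys,xs=np.nonzero(o["region"]); print(o["conf"],xs.min(),xs.max(),ys.min(),ys.max(),xs.mean(),ys.mean())
    else: print(t,o["conf"],o["position"])
q=proj(p,cyl(np.array([547,177,118.]),28,44)); print(q.min(0),q.max(0))
for a in q: cv2.circle(p["img"],(int(a[0]),int(a[1])),1,(0,0,255),-1)
cv2.imwrite("pics/c_wrist2.png",p["img"])
```

```text
tx ty tz cm [ 3.14 -0.23  7.45] turn -0.0 yaw -0.9523087302682598 q [0.36 0.25 1.76 0.   1.13 2.89] e [526.9 201.3 214.5]
[[318.71280233 159.65029518]
 [319.07159526 149.33492258]]
0.75 283 355 120 195 318.8096669750231 157.58672525439408
0.64 200 271 198 271 235.77518959913326 233.57231852654388
0.58 406 484 154 226 444.74368313225585 189.89961302071478
cap_mid 0.68 [396.9, 140.6, 31.1]
cap_mid 0.57 [566.0, 327.0, 29.8]
[282.04483908 117.24724291] [355.36691715 194.43877164]
```

View pics/c_wrist2.png

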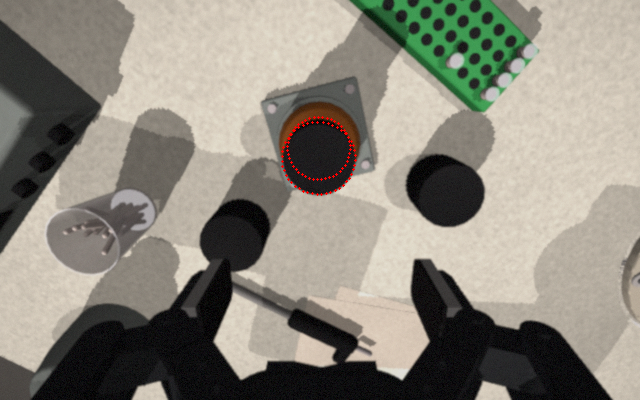

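The wrist view shows the bottle cap centred at (319,158). The predicted outline for (547,177) lies on it to within about 1 px, so I'll go down and grip.

Request:
move_arm:
  targets: [1,1.6,-0.1,0,0,1,3.1,-0.2,0,0,1,3.1,-0.2,3,0,1,3.1,-0.2,6,0,1,3.1,-0.2,8.5,0,1,3.1,-0.2,10.5,0,1,3.1,-0.2,11.5,0,1,3.1,-0.2,11.5,0,1,3.1,-0.2,11.5,0]

```text
clock: 5.35
eef_pos: [547.2, 176.9, 100.1]
tcp_rot: [-3.141, -0.0, -0.955]
contact_force: [0.5, 0.0, 0.8]
opening: 1.002
```

Run:
```python
from h import *
go(547,177,99)
p=r.grab_frame("wrist"); cv2.imwrite("pics/d_wrist.png",p["img"])
p=r.grab_frame("scene"); 
cv2.imwrite("pics/d_scene.png",cv2.resize(p["img"][110:230,290:450],None,fx=5,fy=5,interpolation=cv2.INTER_CUBIC))
```

```text
tx ty tz cm [-0.02  0.01  0.11] turn -0.0 yaw -0.9549819294252408 q [ 0.31  0.4   1.84 -0.    0.9   2.84] e [547.2 176.9 100.1]
```

View pics/d_wrist.png

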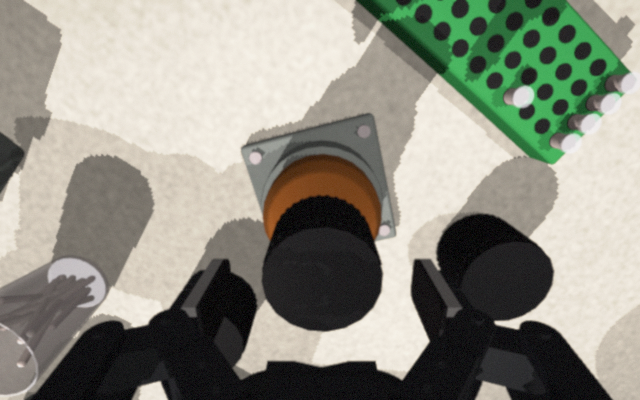

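View pics/d_scene.png

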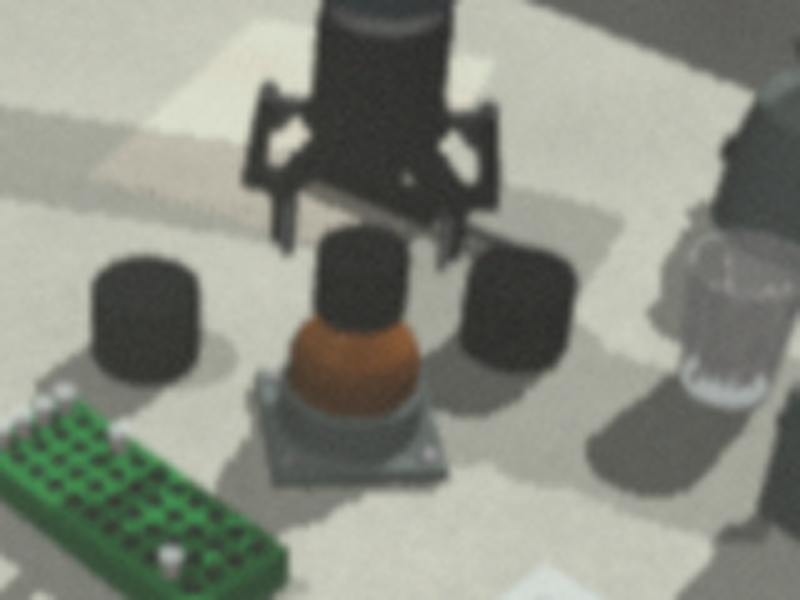

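Run:
```python
from h import *
s=r.sense(); e=s["eef_pos"]; w=s["tcp_rot"][2]; yt=np.array([np.sin(w),-np.cos(w),0])
P=[e+yt*a+[0,0,b] for b in (0,13,32) for a in (-42.5,42.5)]+[[547,177,140]]
for n in ["wrist","scene"]:
    p=r.grab_frame(n); q=proj(p,P)
    if n=="scene": q=(q-[290,110])*5
    print(n,q.round(0).tolist())
```

```text
wrist [[248.0, 241.0], [396.0, 241.0], [242.0, 252.0], [402.0, 252.0], [233.0, 271.0], [411.0, 271.0], [323.0, 280.0]]
scene [[428.0, 306.0], [288.0, 291.0], [430.0, 288.0], [289.0, 274.0], [433.0, 262.0], [291.0, 248.0], [362.0, 244.0]]
```

Projecting the TCP into both pictures shows the open finger tips about 25 mm above it. The pads would hold only the upper half of the cap, so I'll go about 11 mm lower before closing. That is still clear of the shoulder.

Request:
move_arm:
  targets: [1,0,0,0.6,0,1,0,0,1.1,0,1,0,0,1.1,0,0.6,0,0,1.1,0,0.4,0,0,1.1,0,0.2,0,0,1.1,0,0,0,0,1.1,0,-0.2,0,0,1.1,0,-1,0,0,1.1,0,-1,0,0,1.1,0]
  squeeze: 40

```text
clock: 6.55
eef_pos: [546.6, 177.2, 88.8]
tcp_rot: [-3.141, -0.0, -0.955]
contact_force: [-1.6, -0.2, 5.3]
opening: 0.644
```

Run:
```python
from h import *
s=r.sense(); print(s["opening"],s["contact_force"],s["wrist_torque"],s["eef_pos"])
p=r.grab_frame("wrist"); cv2.imwrite("pics/e_wrist.png",p["img"])
p=r.grab_frame("scene"); 
cv2.imwrite("pics/e_scene.png",cv2.resize(p["img"][110:230,290:450],None,fx=5,fy=5,interpolation=cv2.INTER_CUBIC))
```

```text
0.6439415931454471 [-1.5861749  -0.24841795  5.34463892] [0.03715236 0.21640127 0.07457565] [546.60249288 177.18583322  88.77825216]
```

View pics/e_wrist.png

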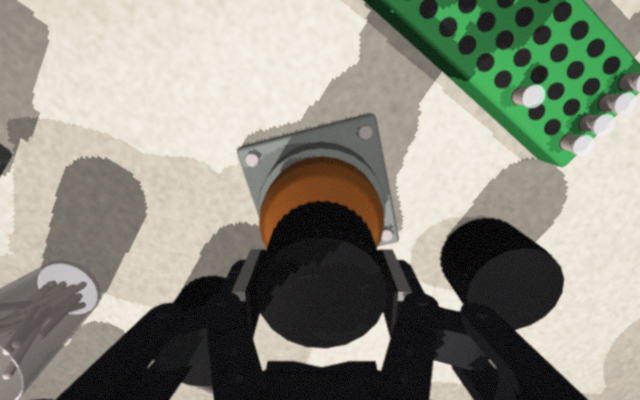

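View pics/e_scene.png

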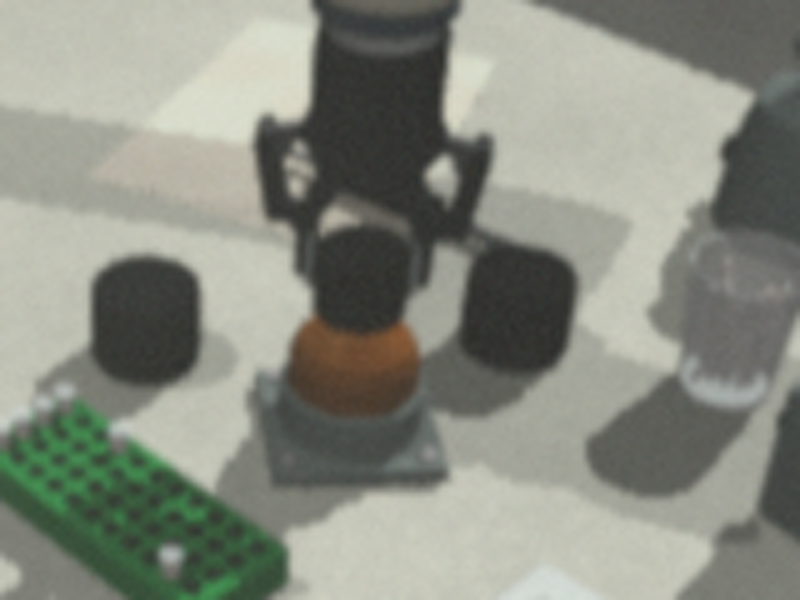

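The wrist and scene pictures show the pads closed on both sides of the cap, with the tips at about mid-height and the opening at 0.644, or about 55 mm. I'll start unscrewing, rising 14 mm per turn.

Request:
move_arm:
  targets: [-1,0,0,-0.03,-8.5,-1,0,0,-0.07,-17,-1,0,0,-0.1,-25.5,-1,0,0,-0.13,-34,-1,0,0,-0.17,-42.5,-1,0,0,-0.2,-51,-1,0,0,-0.23,-59.5,-1,0,0,-0.26,-68,-1,0,0,-0.3,-76.5,-1,0,0,-0.33,-85]

```text
clock: 7.65
eef_pos: [546.3, 177.0, 91.4]
tcp_rot: [3.142, 0.0, 0.535]
contact_force: [-0.1, 0.0, -0.5]
opening: 0.642
```

Run:
```python
from h import *
s=r.sense(); print(s["opening"],s["contact_force"],s["wrist_torque"],s["eef_pos"],s["qpos"])
p=r.grab_frame("scene"); 
cv2.imwrite("pics/f_scene.png",cv2.resize(p["img"][110:230,290:450],None,fx=5,fy=5,interpolation=cv2.INTER_CUBIC))
```

```text
0.6422465028121755 [-0.07954931  0.01642727 -0.50346193] [-0.00621825  0.06342189  0.02268029] [546.32858903 177.03909572  91.42029932] [ 3.10803775e-01  4.15413602e-01  1.84220272e+00 -8.38394920e-05
  8.84260189e-01  1.34667603e+00]
```

View pics/f_scene.png

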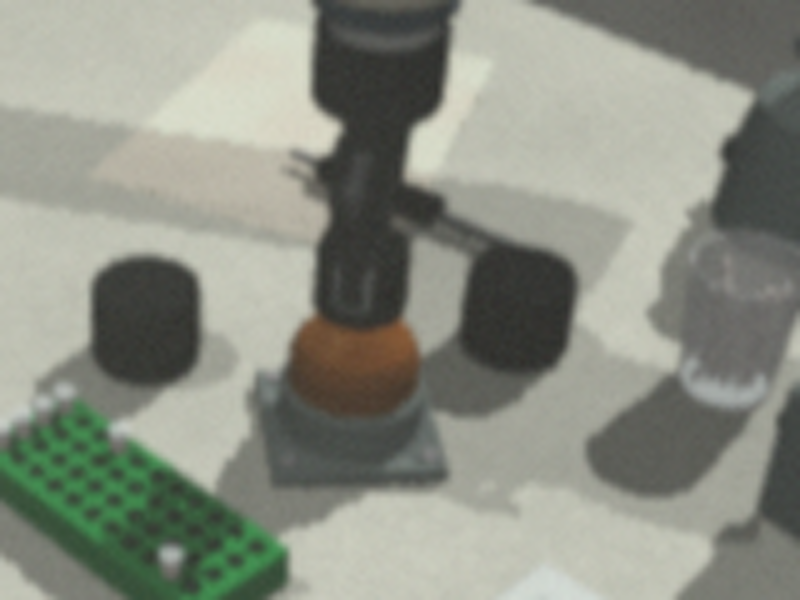

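Request:
move_arm:
  targets: [-1,0,0,-0.03,-8.5,-1,0,0,-0.07,-17,-1,0,0,-0.1,-25.5,-1,0,0,-0.13,-34,-1,0,0,-0.17,-42.5,-1,0,0,-0.2,-51,-1,0,0,-0.23,-59.5,-1,0,0,-0.26,-68,-1,0,0,-0.3,-76.5,-1,0,0,-0.33,-85]

```text
clock: 8.7
eef_pos: [546.3, 177.1, 94.8]
tcp_rot: [-3.141, -0.0, 2.015]
contact_force: [-0.5, 0.2, -1.7]
opening: 0.639
```

Request:
move_arm:
  targets: [-1,0,0,-0.03,-8.5,-1,0,0,-0.07,-17,-1,0,0,-0.1,-25.5,-1,0,0,-0.13,-34,-1,0,0,-0.17,-42.5,-1,0,0,-0.2,-51,-1,0,0,-0.23,-59.5,-1,0,0,-0.26,-68,-1,0,0,-0.3,-76.5,-1,0,0,-0.33,-85]

```text
clock: 9.7
eef_pos: [546.3, 177.1, 98.1]
tcp_rot: [-3.142, -0.0, -2.784]
contact_force: [0.4, -0.3, -0.7]
opening: 0.645
```

Request:
move_arm:
  targets: [-1,0,0,-0.03,-8.5,-1,0,0,-0.07,-17,-1,0,0,-0.1,-25.5,-1,0,0,-0.13,-34,-1,0,0,-0.17,-42.5,-1,0,0,-0.2,-51,-1,0,0,-0.23,-59.5,-1,0,0,-0.26,-66,-1,0,0,-0.26,-66]

```text
clock: 10.6
eef_pos: [546.4, 177.1, 100.7]
tcp_rot: [3.141, -0.0, -1.636]
contact_force: [0.0, 0.9, -1.0]
opening: 0.639
```

Run:
```python
from h import *
s=r.sense(); print(s["opening"],s["contact_force"],s["wrist_torque"],s["eef_pos"],s["qpos"].round(2))
p=r.grab_frame("scene"); 
cv2.imwrite("pics/g_scene.png",cv2.resize(p["img"][110:230,290:450],None,fx=5,fy=5,interpolation=cv2.INTER_CUBIC))
```

```text
0.6392178914199873 [ 0.03027455  0.94943126 -1.01124522] [ 0.0077366  -0.04750363  0.03940316] [546.35089231 177.07885838 100.71301205] [ 0.31  0.4   1.84 -0.    0.9  -2.77]
```

View pics/g_scene.png

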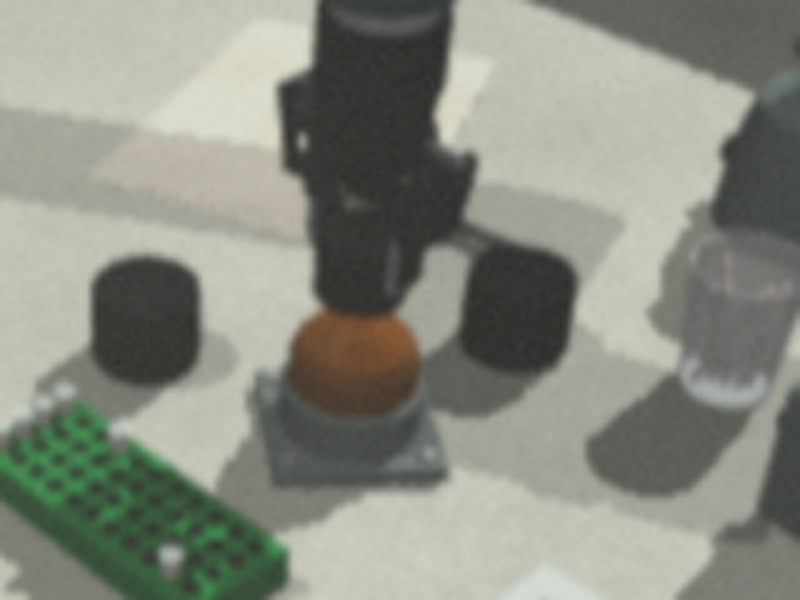

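The scene picture shows the cap risen by about 12 mm after some 321° of turn, with low forces. Now I'll release, turn back and take a fresh grip.

Request:
move_arm:
  targets: [0.6,0,0,0,0,1,0,0,0,0,1,0,0,0,0,1,0,0,0,8.5,1,0,0,0,17,1,0,0,0,25.5,1,0,0,0,34,1,0,0,0,42.5,1,0,0,0,51,1,0,0,0,59.5]

```text
clock: 11.65
eef_pos: [546.5, 177.1, 100.9]
tcp_rot: [-3.142, 0.0, -2.681]
contact_force: [-1.0, 0.3, 0.9]
opening: 1.002
```

Request:
move_arm:
  targets: [1,0,0,0,8.5,1,0,0,0,17,1,0,0,0,25.5,1,0,0,0,34,1,0,0,0,42.5,1,0,0,0,51,1,0,0,0,59.5,1,0,0,0,68,1,0,0,0,76.5,1,0,0,0,85]

```text
clock: 12.65
eef_pos: [546.5, 177.1, 100.9]
tcp_rot: [3.142, 0.0, 2.119]
contact_force: [-0.4, 0.7, -0.4]
opening: 0.999
```

Request:
move_arm:
  targets: [1,0,0,0,8.5,1,0,0,0,17,1,0,0,0,25.5,1,0,0,0,34,1,0,0,0,42.5,1,0,0,0,51,1,0,0,0,59.5,1,0,0,0,68,1,0,0,0,76.5,1,0,0,0,85]

```text
clock: 13.65
eef_pos: [546.5, 177.1, 100.9]
tcp_rot: [3.142, -0.0, 0.635]
contact_force: [0.0, 0.0, -0.4]
opening: 0.998
```

Run:
```python
from h import *
s=r.sense(); print(s["opening"],s["contact_force"],s["wrist_torque"],s["eef_pos"],s["qpos"].round(2))
p=r.grab_frame("wrist");  cv2.imwrite("pics/h_wrist.png",p["img"])
for h in (0,11,12,13,14): print(h,proj(p,[[546.5,177,140+h]]), [proj(p,cyl(np.array([546.5,177,140+h]),28,0)).min(0),proj(p,cyl(np.array([546.5,177,140+h]),28,0)).max(0)])
p=r.grab_frame("scene"); 
cv2.imwrite("pics/h_scene.png",cv2.resize(p["img"][110:230,290:450],None,fx=5,fy=5,interpolation=cv2.INTER_CUBIC))
```

```text
0.9984625364645092 [ 0.01883332  0.00258107 -0.42995166] [ 0.02476484  0.05903338 -0.05943517] [546.46259841 177.11976292 100.92991792] [0.31 0.4  1.84 0.   0.9  1.25]
0 [[323.36438254 282.47081419]] [array([262.09546986, 226.46028353]), array([384.48921021, 331.62309992])]
11 [[323.55401578 297.397296  ]] [array([257.55291889, 237.87146702]), array([389.42142522, 349.056745  ])]
12 [[323.57270046 298.86847759]] [array([257.10527041, 239.00340403]), array([389.90778327, 350.76505404])]
13 [[323.59164783 300.36042842]] [array([256.65131632, 240.15266095]), array([390.40102479, 352.49565356])]
14 [[323.61086341 301.87358695]] [array([256.19092393, 241.31963638]), array([390.90129536, 354.24897538])]
```

View pics/h_wrist.png

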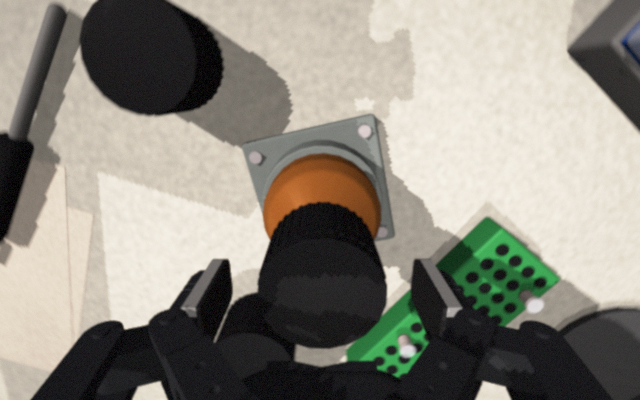

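View pics/h_scene.png

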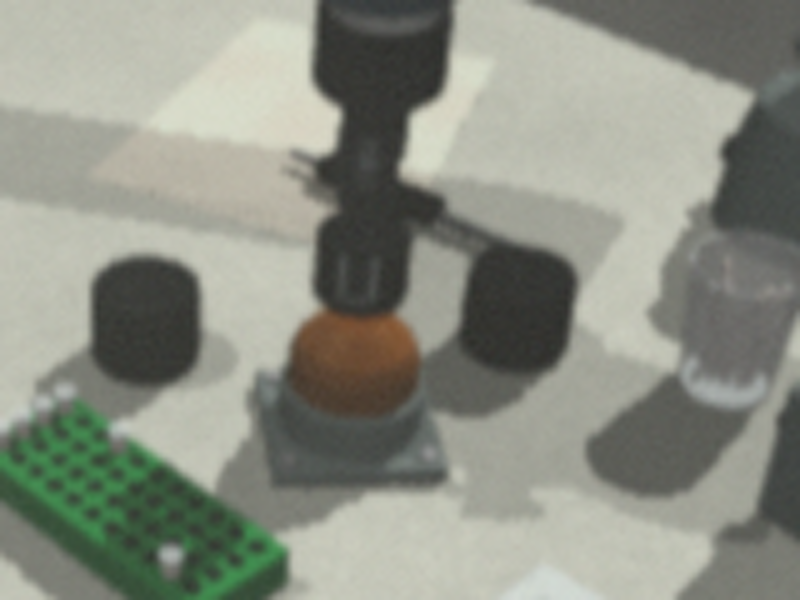

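The wrist and scene pictures show the cap raised about 11 mm, standing straight and centred between the open pads. I'll regrip and carry on.

Request:
move_arm:
  targets: [0.6,0,0,0,0,0.4,0,0,0,0,0.2,0,0,0,0,0,0,0,0,0,-1,0,0,0,0,-1,0,0,0,0,-1,0,0,0,0]
  squeeze: 40

```text
clock: 14.45
eef_pos: [546.5, 177.3, 101.1]
tcp_rot: [-3.142, -0.0, 0.643]
contact_force: [-1.9, 1.2, 4.7]
opening: 0.639
```

Request:
move_arm:
  targets: [-1,0,0,-0.03,-8.5,-1,0,0,-0.07,-17,-1,0,0,-0.1,-25.5,-1,0,0,-0.13,-34,-1,0,0,-0.17,-42.5,-1,0,0,-0.2,-51,-1,0,0,-0.23,-59.5,-1,0,0,-0.26,-68,-1,0,0,-0.3,-76.5,-1,0,0,-0.33,-85]

```text
clock: 15.45
eef_pos: [546.7, 177.0, 104.4]
tcp_rot: [3.141, 0.0, 2.132]
contact_force: [-0.7, -0.0, 4.5]
opening: 0.64
```

Request:
move_arm:
  targets: [-1,0,0,-0.03,-8.5,-1,0,0,-0.07,-17,-1,0,0,-0.1,-25.5,-1,0,0,-0.13,-34,-1,0,0,-0.17,-42.5,-1,0,0,-0.2,-51,-1,0,0,-0.23,-59.5,-1,0,0,-0.26,-68,-1,0,0,-0.3,-76.5,-1,0,0,-0.33,-85]

```text
clock: 16.45
eef_pos: [546.9, 177.0, 107.7]
tcp_rot: [-3.141, 0.001, -2.668]
contact_force: [-0.3, -0.5, 4.1]
opening: 0.64
```

Request:
move_arm:
  targets: [-1,0,0,-0.05,-8.5,-1,0,0,-0.08,-17,-1,0,0,-0.1,-20,-1,0,0,-0.1,-20]

```text
clock: 16.85
eef_pos: [546.7, 177.0, 108.5]
tcp_rot: [-3.141, 0.0, -2.324]
contact_force: [1.4, -1.0, 2.2]
opening: 0.638
```

Run:
```python
from h import *
s=r.sense(); print(s["opening"],s["contact_force"],s["wrist_torque"],s["eef_pos"],s["qpos"].round(2))
p=r.grab_frame("scene"); 
cv2.imwrite("pics/i_scene.png",cv2.resize(p["img"][110:230,290:450],None,fx=5,fy=5,interpolation=cv2.INTER_CUBIC))
```

```text
0.6375006518507864 [ 1.38574133 -1.00960808  2.24479581] [-0.02837998 -0.0479727   0.06013142] [546.70634993 176.97762343 108.52566992] [ 0.31  0.39  1.83 -0.    0.92 -2.08]
```

View pics/i_scene.png

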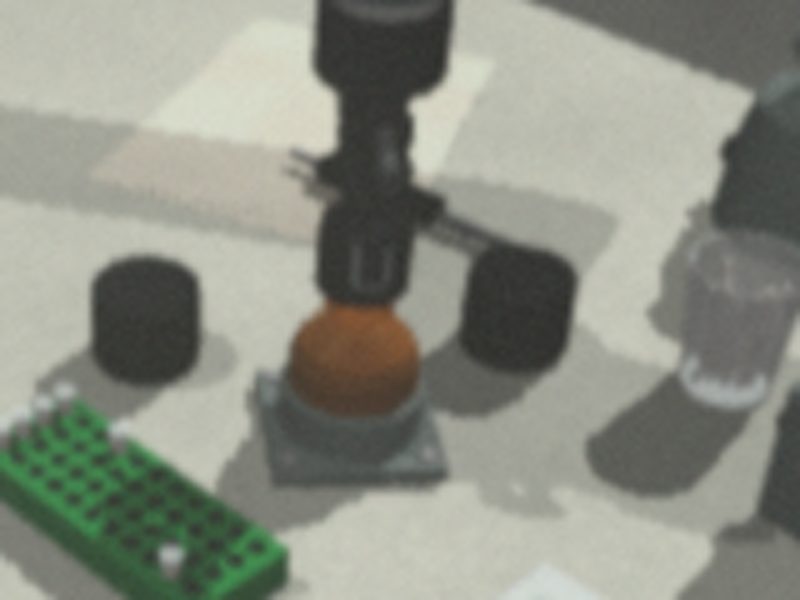

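The scene picture shows the rim well up the neck, after about 511° of turn in all. I'll lift gently and watch the force.

Request:
move_arm:
  targets: [-1,0,0,-0.1,-4,-1,0,0,-0.2,-8,-1,0,0,-0.3,-12,-1,0,0,-0.3,-12]

```text
clock: 17.3
eef_pos: [546.2, 176.9, 111.2]
tcp_rot: [3.141, -0.0, -2.116]
contact_force: [-0.5, 0.4, -0.7]
opening: 0.642
```

Request:
move_arm:
  targets: [-1,0,0,-0.3,0,-1,0,0,-0.6,0,-1,0,0,-1,0,-1,0,0,-1.5,0,-1,0,0,-2,0,-1,0,0,-2.5,0,-1,0,0,-3,0,-1,0,0,-3,0]

```text
clock: 18.1
eef_pos: [547.0, 177.3, 142.4]
tcp_rot: [-3.141, 0.001, -2.115]
contact_force: [0.6, -0.6, -0.7]
opening: 0.637
```

Run:
```python
from h import *
go(570,-190,180)
s=r.sense(); print(s["opening"],s["contact_force"],s["wrist_torque"])
p=r.grab_frame("scene"); 
cv2.imwrite("pics/j_scene.png",cv2.resize(p["img"][110:230,290:450],None,fx=5,fy=5,interpolation=cv2.INTER_CUBIC))
p=r.grab_frame("wrist"); cv2.imwrite("pics/j_wrist.png",p["img"])
```

```text
tx ty tz cm [ 30.22 -21.    -3.76] turn -0.0 yaw -2.1153585072902255 q [ 0.31  0.35  1.81  0.    0.98 -2.29] e [547.  177.3 142.4]
0.6365766312831548 [ 0.62663585 -0.59905002 -0.68447857] [ 0.00804967 -0.01493516 -0.06201861]
```

View pics/j_scene.png

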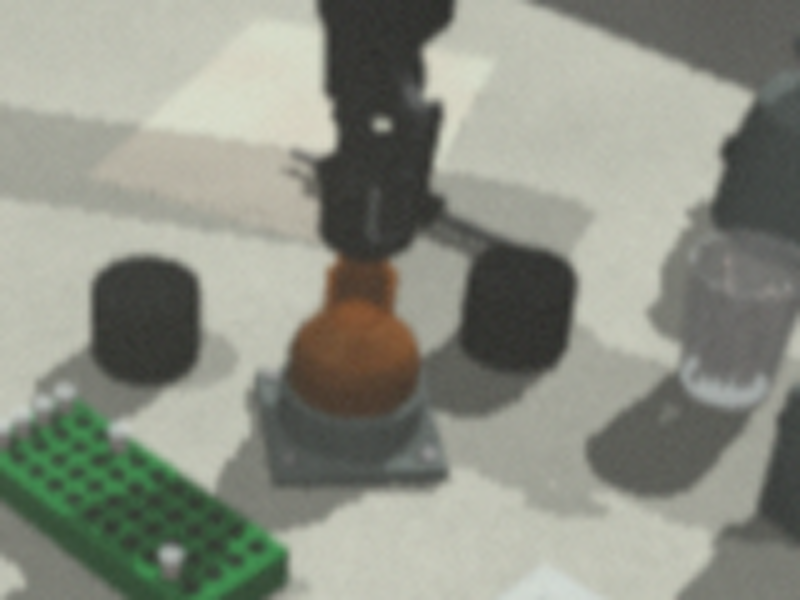

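View pics/j_wrist.png

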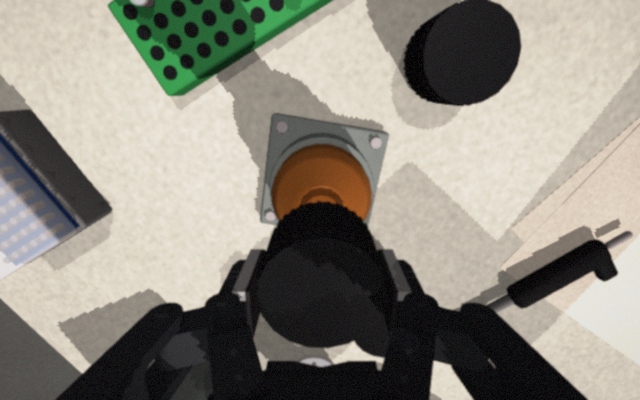

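The pictures show the cap free, held level about 20 mm above the bottle mouth. I'll raise it and carry it to the dish.

Request:
move_arm:
  targets: [-1,0,0,-2,0,-1,0,0,-4,0,-1,3,-2.1,-4,3,-1,6,-4.2,-4,6,-1,9.5,-6.6,-4,10,-1,13,-9,-4,15,-1,16.5,-11.5,-4,20,-1,20,-14,-4,25,-1,22,-15.3,-4,30,-1,22,-15.3,-4,30]

```text
clock: 19.2
eef_pos: [563.2, -93.2, 181.2]
tcp_rot: [-3.141, -0.001, -2.644]
contact_force: [0.6, 0.3, -0.9]
opening: 0.639
```

Run:
```python
from h import *
go(570,-190,110)
```

```text
tx ty tz cm [ 4.02 -8.83  7.12] turn -0.0 yaw -2.644363893577312 q [-0.17  0.3   1.78 -0.    1.06 -2.23] e [563.2 -93.2 181.2]
```

Request:
move_arm:
  targets: [-1,1,-2.2,0,0,-1,2,-4.4,0,0,-1,3,-6.6,1,0,-1,4,-8.8,3,0,-1,4,-8.8,5,0,-1,4,-8.8,7,0,-1,4,-8.8,8.5,0,-1,4,-8.8,9.5,0,-1,4,-8.8,10,0,-1,4,-8.8,10,0]

```text
clock: 20.2
eef_pos: [570.6, -186.3, 81.2]
tcp_rot: [3.141, -0.0, -2.638]
contact_force: [-0.4, -0.6, -0.2]
opening: 0.639
```

Run:
```python
from h import *
go(570,-190,0)
s=r.sense(); print(s["opening"],s["contact_force"],s["wrist_torque"])
for n in ["scene","top"]:
    p=r.grab_frame(n)
    for t in ["cap","dish_in"]:
        for o in r.outline_of(p,t):
            m=o["region"]; ys,xs=np.nonzero(m)
            print(n,t,round(o["conf"],2),"bbox",xs.min(),xs.max(),ys.min(),ys.max())
    print([(t,o["conf"],o["position"].round(0) if hasattr(o["position"],"round") else o["position"]) for t in("cap_mid","dish_in") for o in r.mark_of(p,t)])
    e=s["eef_pos"]
    for h in (25,29,33):
        q=proj(p,cyl(e+[0,0,h],28,44)); print(h,q.min(0),q.max(0))
    x,y=proj(p,[[570,-190,30]])[0].astype(int)
    cv2.imwrite(f"pics/k_{n}.png",cv2.resize(p["img"][y-70:y+50,x-80:x+80],None,fx=5,fy=5,interpolation=cv2.INTER_CUBIC)); print(x-80,y-70)
p=r.grab_frame("wrist"); cv2.imwrite("pics/k_wrist.png",p["img"])
```

```text
tx ty tz cm [ 0.23 -0.29  8.12] turn -0.0 yaw -2.638230557346392 q [-0.32  0.46  1.79  0.    0.89 -2.39] e [ 570.6 -186.3   81.2]
0.6393194285502386 [-0.39492812 -0.60178533 -0.17482656] [-0.02818688  0.03124934 -0.02388476]
scene cap 0.86 bbox 268 284 218 244
scene cap 0.68 bbox 382 404 159 184
scene cap 0.65 bbox 308 329 162 187
scene cap 0.48 bbox 258 273 312 337
scene cap 0.47 bbox 348 390 139 159
scene dish_in 0.91 bbox 244 305 239 284
[('cap_mid', 0.96, [564.2, 329.0, 29.7]), ('cap_mid', 0.71, [575.8, -185.1, 110.0]), ('cap_mid', 0.71, [394.6, 139.2, 26.2]), ('cap_mid', 0.34, [516.7, 9.4, 0.7]), ('dish_in', 0.72, [571.7, -183.6, 107.7]), ('dish_in', 0.58, [568.5, -188.0, 5.9])]
25 [260.69304483 216.91604533] [284.71004609 245.48770793]
29 [260.530505   215.73292092] [284.61749348 244.36403716]
33 [260.36704848 214.54334594] [284.52443594 243.23415011]
193 182
top cap 0.68 bbox 195 222 187 212
top cap 0.59 bbox 259 286 243 269
top dish_in 0.91 bbox 359 409 173 213
[('cap_mid', 0.82, [400.7, 141.3, 26.5]), ('cap_mid', 0.64, [567.4, 331.1, 28.0]), ('dish_in', 0.62, [571.0, -188.8, 1.2])]
25 [377.69830229 178.19229507] [400.35531066 201.03481412]
29 [377.87179306 177.88925902] [400.60918834 200.81244156]
33 [378.04638217 177.58424322] [400.86473279 200.5886574 ]
306 124
```

View pics/k_scene.png

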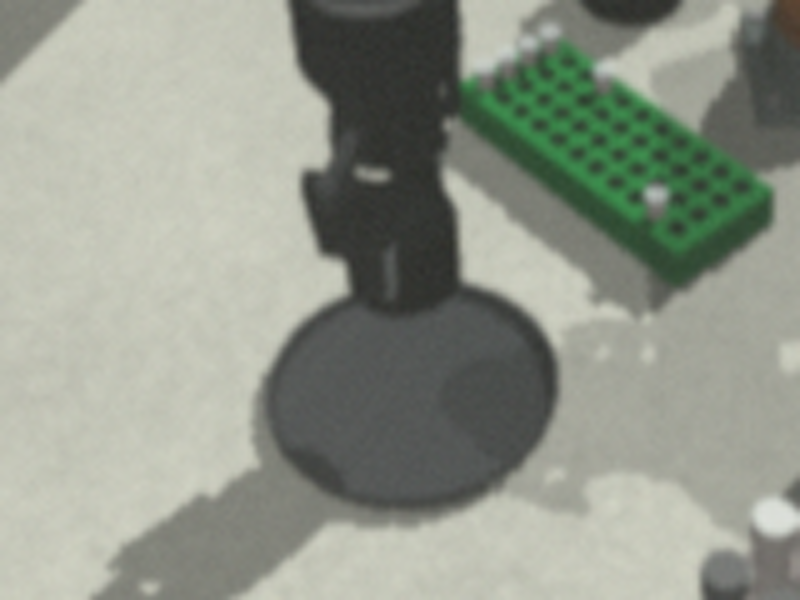

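View pics/k_wrist.png

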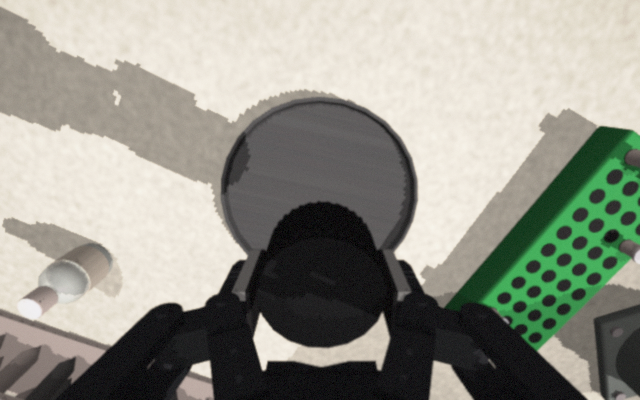

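The scene and wrist pictures show the cap held level above the dish. The rim is at about row 244, which puts it at z ≈ 88 mm, so contact should come after about 84 mm of descent. I'll go most of the way and then creep down.

Request:
move_arm:
  targets: [-1,0.2,-0.3,2,0,-1,0.2,-0.3,4,0,-1,0.2,-0.3,5.5,0,-1,0.2,-0.3,6.5,0,-1,0.2,-0.3,7.2,0,-1,0.2,-0.3,7.5,0,-1,0.2,-0.3,7.5,0,-1,0.2,-0.3,7.5,0]

```text
clock: 21.55
eef_pos: [570.8, -190.4, 7.0]
tcp_rot: [-3.141, 0.001, -2.639]
contact_force: [0.2, 0.0, -0.3]
opening: 0.639
```

Run:
```python
from h import *
s=r.sense(); print(s["opening"],s["contact_force"],s["eef_pos"])
p=r.grab_frame("scene"); cv2.imwrite("pics/l_scene.png",cv2.resize(p["img"][182:302,193:353],None,fx=5,fy=5,interpolation=cv2.INTER_CUBIC))
p=r.grab_frame("wrist"); cv2.imwrite("pics/l_wrist.png",p["img"])
```

```text
0.639137995946039 [ 0.23203698  0.01007026 -0.34917508] [ 570.80260303 -190.44245115    6.99496852]
```

View pics/l_scene.png

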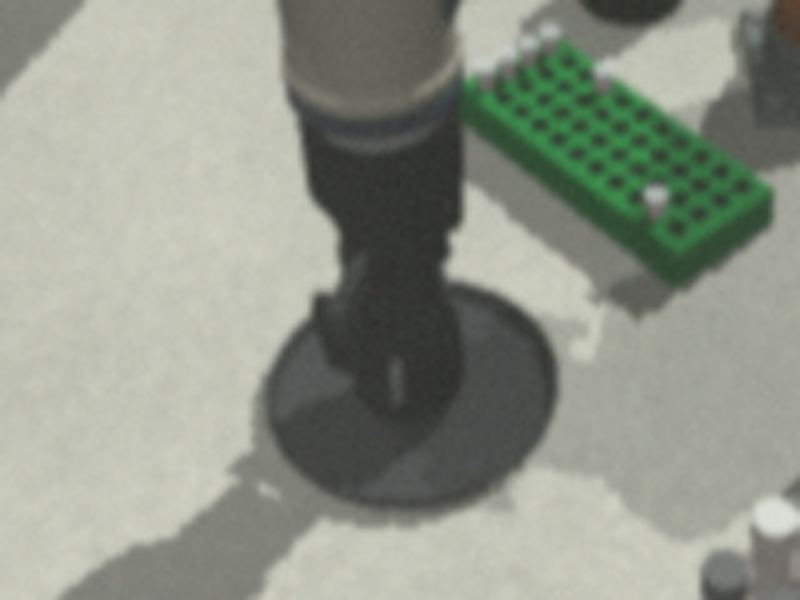

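View pics/l_wrist.png

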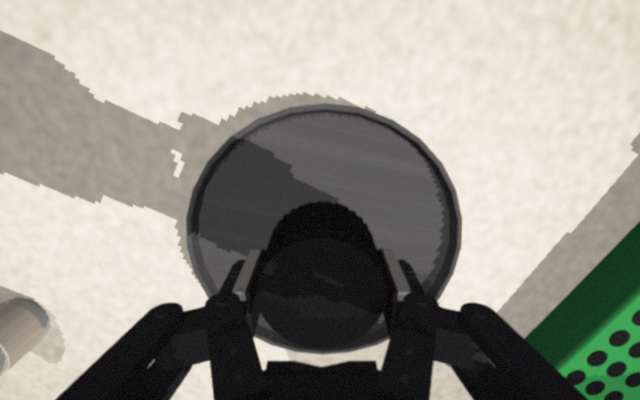

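The pictures show the cap a little above the dish floor, centred in the dish and clear of its rim. I'll creep down.

Request:
move_arm:
  targets: [-1,0,0,0.3,0,-1,0,0,0.6,0,-1,0,0,0.6,0,-1,0,0,0.7,0,-1,0,0,0.7,0]

```text
clock: 22.15
eef_pos: [570.3, -190.3, -0.6]
tcp_rot: [3.141, -0.0, -2.639]
contact_force: [-0.3, -0.0, -1.1]
opening: 0.638
```

Request:
move_arm:
  targets: [-1,0,0,0.05,0,-1,0,0,0.1,0,-1,0,0,0.1,0]

```text
clock: 22.45
eef_pos: [570.4, -190.3, -1.5]
tcp_rot: [-3.142, -0.0, -2.639]
contact_force: [0.7, 0.2, -0.3]
opening: 0.64
```

Request:
move_arm:
  targets: [-1,0,0,0.05,0,-1,0,0,0.1,0,-1,0,0,0.1,0]

```text
clock: 22.75
eef_pos: [570.4, -190.3, -2.4]
tcp_rot: [-3.142, 0.0, -2.639]
contact_force: [-0.8, 0.5, 0.5]
opening: 0.642
```

Request:
move_arm:
  targets: [-1,0,0,0.03,0,-1,0,0,0.05,0,-1,0,0,0.05,0]

```text
clock: 23.05
eef_pos: [570.4, -190.3, -2.5]
tcp_rot: [-3.142, -0.0, -2.639]
contact_force: [-3.2, -0.3, 7.2]
opening: 0.64
```

The force has risen to 7 N at the expected height, so the cap has touched down. I'll let go slowly.

Request:
move_arm:
  targets: [0.4,0,0,0,0,0.5,0,0,0,0,0.6,0,0,0,0,0.8,0,0,0,0,1,0,0,0,0,1,0,0,0,0,1,0,0,0,0]

```text
clock: 23.75
eef_pos: [570.4, -190.3, -3.0]
tcp_rot: [3.142, -0.0, -2.639]
contact_force: [1.2, 1.1, -0.6]
opening: 1.0
```

Run:
```python
from h import *
s=r.sense(); print(s["opening"],s["contact_force"],s["eef_pos"])
p=r.grab_frame("wrist"); cv2.imwrite("pics/m_wrist.png",p["img"])
```

```text
0.9998293162818181 [ 1.18760032  1.09726836 -0.60097533] [ 570.36685829 -190.29172622   -3.0202239 ]
```

View pics/m_wrist.png

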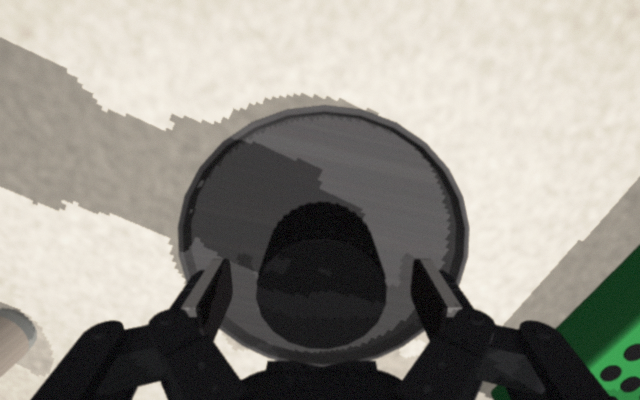

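The wrist picture shows the cap standing upright at about (322,290), with the fingers clear on both sides. I'll move straight up.

Request:
move_arm:
  targets: [1,0,0,-1,0,1,0,0,-3,0,1,0,0,-6,0,1,0,0,-9,0,1,0,0,-12,0,1,0,0,-15,0,1,-3,0,-18,0,1,-6,0,-20,0,1,-6,0,-20,0]

```text
clock: 24.7
eef_pos: [627.6, -160.4, 201.7]
tcp_rot: [-3.137, 0.006, -2.637]
contact_force: [0.5, -0.5, -0.2]
opening: 1.003
```

Run:
```python
from h import *
s=r.sense(); print(s["opening"],s["contact_force"],s["eef_pos"])
C=np.array([570.4,-190.3,26])
for n in ["scene","top"]:
    p=r.grab_frame(n); cv2.imwrite(f"pics/n_{n}.png",p["img"])
    for o in r.outline_of(p,"cap"):
        ys,xs=np.nonzero(o["region"]); print(n,round(o["conf"],2),xs.min(),xs.max(),ys.min(),ys.max())
    q=proj(p,cyl(C,28,44)); print("pred",q.min(0),q.max(0))
    print([(t,[x.round(0) for x in [np.array(o["position"])]][0]) for t in ["cap_mid","tube_rack","low_rack","tip_box","waste_cup","vial","pipette"] for o in r.mark_of(p,t)[:3]])
    if n=="scene": cv2.imwrite("pics/n_crop.png",cv2.resize(p["img"][182:302,193:353],None,fx=5,fy=5,interpolation=cv2.INTER_CUBIC))
```

```text
1.0028651257111252 [ 0.46784544 -0.45005628 -0.22490143] [ 627.56286273 -160.44869987  201.65491238]
scene 0.83 263 285 242 268
scene 0.82 383 404 161 183
scene 0.63 308 329 161 187
scene 0.15 341 378 160 207
pred [262.47657845 240.07127848] [285.2566845  267.56702563]
[('cap_mid', array([396., 140.,  29.])), ('cap_mid', array([ 575., -188.,   25.])), ('cap_mid', array([562., 329.,  25.])), ('tube_rack', array([519.,   6.,  -1.])), ('low_rack', array([ 336., -448.,   -1.])), ('tip_box', array([790.,  38.,  -3.])), ('vial', array([ 717., -333.,   -1.])), ('vial', array([785.,  37.,  -4.])), ('pipette', array([443., 408.,   1.]))]
top 0.86 195 223 186 213
top 0.82 259 285 243 269
pred [375.78291614 183.93993797] [396.98675944 205.27613398]
[('cap_mid', array([568., 329.,  27.])), ('cap_mid', array([402., 143.,  24.])), ('tube_rack', array([520.,   6.,  -1.])), ('tube_rack', array([547., 180., 132.])), ('low_rack', array([ 328., -451.,    1.])), ('tip_box', array([787.,  35.,   3.])), ('waste_cup', array([686., 390.,   4.])), ('pipette', array([441., 400.,  -2.]))]
```

View pics/n_crop.png

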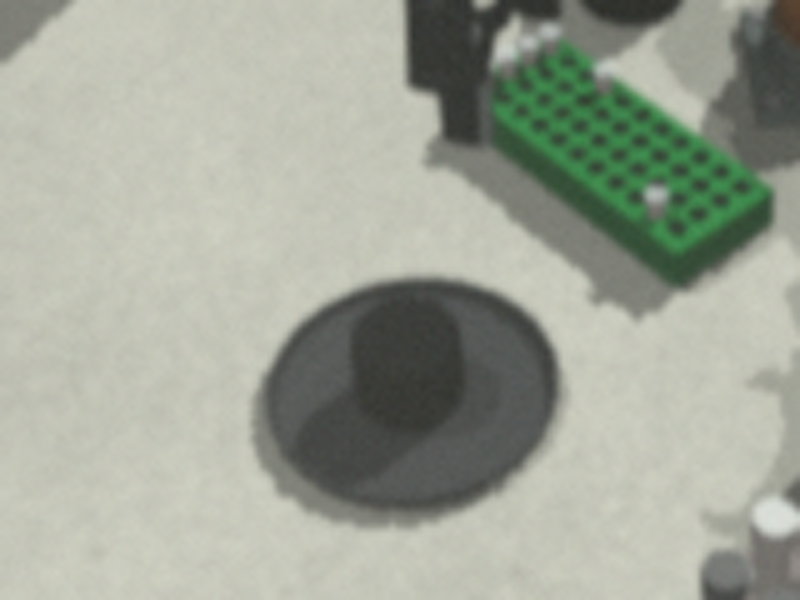

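View pics/n_top.png

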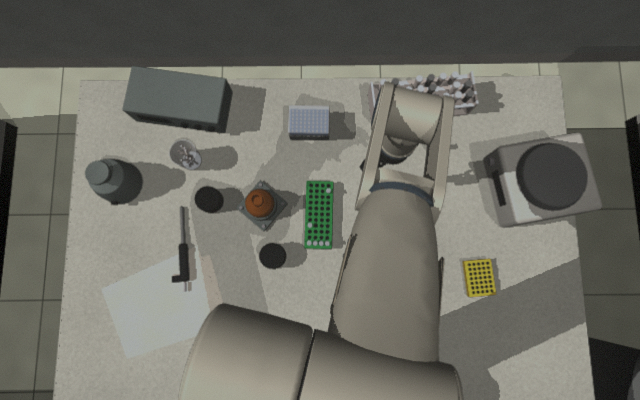

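The scene crop shows the cap upright and flat near the dish centre, with its outline matching the prediction to 2 px. The top view shows the bottle open at (258,203) and the bystanders where they were. I'll let the arm settle and hand the job in.

Request:
move_arm:
  targets: [1,0,0,0,0,1,0,0,0,0,1,0,0,0,0]

```text
clock: 25.9
eef_pos: [623.0, -161.4, 197.0]
tcp_rot: [-3.142, 0.0, -2.639]
contact_force: [0.7, -0.4, 0.0]
opening: 1.001
```

Run:
```python
from rig import r
print(r.sense()["contact_force"]); print(r.sign_off())
```

```text
[ 0.7215805  -0.40478319  0.04496546]
the job is handed in; nothing more can be done
None
```

The cap is off the bottle and standing open side down on the dish floor, and the job was handed in at about 26 s. I unscrewed it anticlockwise in two grips, about 520° in all, lifting the tool with the thread, and kept hold of it as it came free. I then carried it level to the dish, felt contact at about 7 N and let go.

**Last checks:**
- **Cap:** its outline in the scene camera matches an upright cap at (570, -190) mm on the dish floor to about 2 px. In the top view the arm hid the cap, so that view could not confirm it.
- **Other objects:** the other things on the table show no visible movement in the top picture. The networks missed the waste cup in the scene view and the vial in the top view, but each was found in the other view where it had been.
- **Robot:** the gripper is open, about 195 mm up and clear of everything, with force readings near zero.

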